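# Show where the balance tube goes in the centrifuge

### The job

One of the tubes in the centrifuge has no counterweight across from it. Show the trainee how to balance the rotor: with the fingertips about two centimetres above it, point down at the tube in the black rack that is of the same kind as those in the rotor and stay there for two seconds, then point the same way at the empty carrier it has to go into, for two seconds, and finish still pointing there. Come down on each from straight above, point at no other tube or carrier, and touch nothing.

Things in the scene. Friction and masses are not known exactly. Their poses are not given: they have to be found in the camera images.
- centrifuge: pale grey bench centrifuge, 340 mm wide by 415 mm deep, deck 205 mm above the bench, with a round steel bowl 265 mm across open at the top. Its lid stands open, fixed, leaning back 27 degrees past upright, up to 530 mm above the bench. Origin: on the rotor axis, at bench level; z up; its control panel is on the -y side (155 to 210 mm from the axis), the lid's hinge on the +y side (195 mm from the axis)
- rotor: six-place swing-out rotor in the bowl: hub and six aluminium arms, standing still. Origin: on the rotor axis at the bowl's floor; the hub's nut is its highest part, 78 mm above the origin
- empty_carrier_1: one of the three empty carriers among the six identical upright round steel carriers (cups) hanging in the rotor, evenly spaced on a circle of 60 mm radius about the rotor axis; which place it hangs in varies, so any of the three may be the one across from the unpaired tube. 26 mm across the collar, 60 mm tall, bore 15 mm wide. Origin: centre of its underside, z up; its mouth is 60 mm above the origin
- empty_carrier_2: one of the three empty carriers among the six identical upright round steel carriers (cups) hanging in the rotor, evenly spaced on a circle of 60 mm radius about the rotor axis; which place it hangs in varies, so any of the three may be the one across from the unpaired tube. 26 mm across the collar, 60 mm tall, bore 15 mm wide. Origin: centre of its underside, z up; its mouth is 60 mm above the origin
- empty_carrier_3: one of the three empty carriers among the six identical upright round steel carriers (cups) hanging in the rotor, evenly spaced on a circle of 60 mm radius about the rotor axis; which place it hangs in varies, so any of the three may be the one across from the unpaired tube. 26 mm across the collar, 60 mm tall, bore 15 mm wide. Origin: centre of its underside, z up; its mouth is 60 mm above the origin
- paired_tube_1: one of the two tubes in the rotor that balance each other, in carriers straight across the rotor axis (120 mm apart): slim capped sample tube, 13 mm across, clear with a white paper label and a pale push cap 16 mm across; 83 mm tall with its cap. Stands upright. Origin: centre of its underside, z up; the top of the cap is 83 mm above the origin, 27 mm above its carrier's mouth
- paired_tube_2: one of the two tubes in the rotor that balance each other, in carriers straight across the rotor axis (120 mm apart): slim capped sample tube, 13 mm across, clear with a white paper label and a pale push cap 16 mm across; 83 mm tall with its cap. Stands upright. Origin: centre of its underside, z up; the top of the cap is 83 mm above the origin, 27 mm above its carrier's mouth
- unpaired_tube: the tube in the rotor with an empty carrier straight across the rotor axis from it (120 mm away; the other two empty carriers are across from each other, at most 104 mm from this tube): slim capped sample tube, 13 mm across, clear with a white paper label and a pale push cap 16 mm across; 83 mm tall with its cap. Stands upright. Origin: centre of its underside, z up; the top of the cap is 83 mm above the origin, 27 mm above its carrier's mouth
- rack: black plastic tube rack, 128 mm by 53 mm (152 mm long over its end lugs), 45 mm tall, two rows of five open square cells 25 mm apart, rows along its x. Origin: centre of its underside, z up. Five tubes stand in it in every other cell (at least 35 mm apart), in varying order
- spare_tube: in the rack, the only one of the same kind as the tubes in the rotor: slim capped sample tube, 13 mm across, clear with a white paper label and a pale push cap 16 mm across; 83 mm tall with its cap. Stands upright. Origin: centre of its underside, z up; the top of the cap is 83 mm above the origin
- open_tube: in the rack: slim clear tube with a white label but without a cap, 13 mm across and 75 mm tall. Origin: centre of its underside, z up
- wide_tube: in the rack: wider, shorter capped tube, 16 mm across, cap 20 mm across, 66 mm tall in all. Origin: centre of its underside, z up
- vial_1: in the rack: short capped vial, 12.5 mm across and 48 mm tall, hardly higher than the rack. Origin: centre of its underside, z up
- vial_2: in the rack: short capped vial, 12.5 mm across and 48 mm tall, hardly higher than the rack. Origin: centre of its underside, z up

How it is judged (in metres and radians):
On the way, in this order (a step that is already met when the one before it is completed fails the run):
1. the fingertips stay just above the spare tube in the rack for two seconds (horizontal distance between the grasp point and spare_tube below 0.015 m and z of the grasp point in the frame of spare_tube between 0.098 and 0.153 m), for 1.7 s.
2. the fingertips stay just above the empty carrier across from the unpaired tube for two seconds (((horizontal distance between the grasp point and empty_carrier_1 below 0.015 m and z of the grasp point in the frame of empty_carrier_1 between 0.075 and 0.13 m and horizontal distance between unpaired_tube and empty_carrier_1 above 0.112 m) or (horizontal distance between the grasp point and empty_carrier_2 below 0.015 m and z of the grasp point in the frame of empty_carrier_2 between 0.075 and 0.13 m and horizontal distance between unpaired_tube and empty_carrier_2 above 0.112 m) or (horizontal distance between the grasp point and empty_carrier_3 below 0.015 m and z of the grasp point in the frame of empty_carrier_3 between 0.075 and 0.13 m and horizontal distance between unpaired_tube and empty_carrier_3 above 0.112 m))), for 1.7 s.
At the end, for the whole second after the job is handed in: The grasp point between the fingers is within 15 mm, seen from above, of the axis of the empty carrier straight across the rotor from the unpaired tube, and 15 to 70 mm above its mouth (fingertips up to about 50 mm above it); every tube is upright within 5 mm of where it started (((horizontal distance between the grasp point and empty_carrier_1 below 0.015 m and z of the grasp point in the frame of empty_carrier_1 between 0.075 and 0.13 m and horizontal distance between unpaired_tube and empty_carrier_1 above 0.112 m) or (horizontal distance between the grasp point and empty_carrier_2 below 0.015 m and z of the grasp point in the frame of empty_carrier_2 between 0.075 and 0.13 m and horizontal distance between unpaired_tube and empty_carrier_2 above 0.112 m) or (horizontal distance between the grasp point and empty_carrier_3 below 0.015 m and z of the grasp point in the frame of empty_carrier_3 between 0.075 and 0.13 m and horizontal distance between unpaired_tube and empty_carrier_3 above 0.112 m)) and distance of each of paired_tube_1, paired_tube_2, unpaired_tube, spare_tube, vial_1, vial_2, wide_tube, open_tube from where it was at the start of the episode below 0.005 m and angle between each of paired_tube_1, paired_tube_2, unpaired_tube, spare_tube, vial_1, vial_2, wide_tube, open_tube's own z axis and vertical below 0.1 rad); the robot touches nothing.
It fails at once if the robot touches something (contact force between any of the fingers, the arm and anything else above 0.3 N).
It fails at once if a tube is lifted, carried or knocked (distance of any of paired_tube_1, paired_tube_2, unpaired_tube, spare_tube, vial_1, vial_2, wide_tube, open_tube from where it was at the start of the episode above 0.008 m).
It fails at once if the fingertips come down on another tube (grasp point within 10 mm of its axis, seen from above, and less than 60 mm above its top) ((horizontal distance between the grasp point and vial_1 below 0.01 m and z of the grasp point in the frame of vial_1 below 0.108 m) or (horizontal distance between the grasp point and vial_2 below 0.01 m and z of the grasp point in the frame of vial_2 below 0.108 m) or (horizontal distance between the grasp point and wide_tube below 0.01 m and z of the grasp point in the frame of wide_tube below 0.126 m) or (horizontal distance between the grasp point and open_tube below 0.01 m and z of the grasp point in the frame of open_tube below 0.135 m) or (horizontal distance between the grasp point and paired_tube_1 below 0.01 m and z of the grasp point in the frame of paired_tube_1 below 0.143 m) or (horizontal distance between the grasp point and paired_tube_2 below 0.01 m and z of the grasp point in the frame of paired_tube_2 below 0.143 m) or (horizontal distance between the grasp point and unpaired_tube below 0.01 m and z of the grasp point in the frame of unpaired_tube below 0.143 m)).
It fails at once if the fingertips come down on another carrier (grasp point within 10 mm of its axis, seen from above, and less than 60 mm above its mouth) (((horizontal distance between the grasp point and empty_carrier_1 below 0.01 m and z of the grasp point in the frame of empty_carrier_1 below 0.12 m) and horizontal distance between unpaired_tube and empty_carrier_1 below 0.112 m) or ((horizontal distance between the grasp point and empty_carrier_2 below 0.01 m and z of the grasp point in the frame of empty_carrier_2 below 0.12 m) and horizontal distance between unpaired_tube and empty_carrier_2 below 0.112 m) or ((horizontal distance between the grasp point and empty_carrier_3 below 0.01 m and z of the grasp point in the frame of empty_carrier_3 below 0.12 m) and horizontal distance between unpaired_tube and empty_carrier_3 below 0.112 m)).
It also fails if it takes over 45 s, if anything falls off the work surface, if the arm or the gripper's body presses on something with over 40 N, if the wrist force passes 120 N, or if a joint passes its speed limit or range.

### The arm

A 7-joint arm with a two-finger parallel gripper is mounted at the origin on the work surface. World frame = base frame: x ahead of the robot, y to its left, z up, the work surface at z = 0. Lengths are in mm, angles in rad, forces in N, time in s.
With the tool pointing down it reaches from about 425 to 950 mm from the base axis. Payload 16.7 kg.
Tool frame: the origin (TCP) lies between the finger pads; the fingertips stand 22 mm ahead of it and the grasp point (between the pads) lies 3 mm ahead of it; z points along the fingers, y is the line along which they close (so a half turn about z gives the same grasp; the last joint's range is limited). The gripper opens to 94 mm and grips with 3 to 60 N. Pads are 16 mm wide; open, the fingers measure 119 mm over their backs; the gripper's body (75 mm by 177 mm) begins 78 mm behind the grasp point.
Start: joints at [-1.421, 0.426, 0.074, 1.606, -0.034, 1.111, -0.067], TCP at [199.352, 644.852, 227.467] pointing down, gripper open.
Joint ranges: [-2.85, 2.85], [-0.5, 2.14], [-1.23, 1.37], [0.21, 2.46], [-1.02, 4.16], [0.16, 2.05], [-2.73, 2.73]. Speed limits (rad/s): [1.89, 1.89, 2.39, 2.39, 3.01, 3.01, 3.01].

### API

Orientations are given as a unit quaternion [w, x, y, z].
In Python, from plant import state, camera, camera_model, sign_off gives the robot as it stands.
- The arm moves only by the tool apply_moves, never from a script. Its argument "targets" is a list of rows, each a list of 3 entries, a list of its own where there are three numbers: the shift along the tool's x, y, z in cm, then the turn about the tool's z in degrees, then the closure, from -1 (fully open) to 1 (shut). A call has 1 to 8 rows; each row shifts and turns the commanded pose from where the row before left it, along the tool's axes as they then stand; what a row does not reach is not made up. A row lasts 1/8 s, in which the tool goes at most 62.5 mm and 10.7 degrees, less where a joint would pass 70% of its speed; a pose out of reach is approached as far as the arm can. A call is refused whole if a number of a shift passes 6.25 or a number of a turn 10.7, either way. A call with a gripper value outside its range is refused whole. The fingers move at their own pace and stop on an object; the grip force is fixed at half the most. Time passes only in rows, so rows that do not move let the fingers close. It gives the time, the measured TCP pose, the force, the opening and the grip force at its end, in the units of the state.
- state(): the state, without advancing time (a new reading comes with each control period).
- camera(name): name is "side" or "top" or "wrist"; returns the picture (384x512x3 uint8, red, green, blue); there is no depth.
- camera_model(name): a dict with "mtx" (3x3 intrinsics, pixels), "position" and "orientation" of the camera in the world. Camera axes: x right, y up, looking along -z (the intrinsics and any distortion apply to the point x, -y, -z); pixel columns grow to the right and rows downward; lengths in mm; the calibration is good to about 2 mm. A picture is of the moment at which its call begins: read the wrist's pose just before it. camera_model takes no time and is no camera call; for the wrist camera it gives the pose at the moment of the call.
- sign_off(): hands the job in; it is judged then, once.
The state is a dict: "clock": time; "joint_pos": joint angles; "joint_vel": joint speeds; "effort": joint torques, N m; "tool_pos": TCP position; "ee_rot": TCP orientation; "force": force on the tool from outside, world axes, zero at the start; "moment": the same for the moment, N m; "gripper_width": opening from 0.0 (shut) to 1.0 (fully open); "grasp_force": force on a finger pad.
Only numpy, scipy, OpenCV 4.12 (cv2) and the standard library are available. Lean on these libraries where they do the work, as an engineer would, in place of code of your own. Each camera call takes 0.05 s, during which the arm holds its last target. There are 200 camera calls.

## Working session

There is one attempt and no reset: what is moved stays moved. The work goes in short steps, Python scripts to look and compute and a tool call to move; the robot and the scene stay as the last step left them, time stands still between calls to the robot, and variables do not carry over. Pictures are saved under pics/ and viewed, at most 10 in all, crops included, and the job is handed in when it is done.

Besides the shell and the picture viewer there is one more tool, called after ">>>" as a command line: name --argument value ..., lists and objects as JSON in quotes. apply_moves: Moves the arm, as the interface text tells. Its arguments: {"type":"object","properties":{"targets":{"type":"array"}},"required":["targets"]}

```bash
mkdir -p pics
python3 - <<'E'
from plant import *
import cv2
s=state();print(s['clock'],s['tool_pos'],s['ee_rot'],s['gripper_width'])
for n in('top','side','wrist'):
    m=camera_model(n);print(n,m)
    cv2.imwrite(f'pics/{n}0.png',cv2.cvtColor(camera(n),cv2.COLOR_RGB2BGR))
E
```

```text
0.0 [199.24348217 644.49176453 226.76748519] [-4.32001262e-05  1.49333706e-01  9.88786639e-01 -6.51920902e-04] 1.0027565301359973
top {'mtx': array([[464.2399485 ,   0.        , 260.52933631],
       [  0.        , 464.2399485 , 191.91778995],
       [  0.        ,   0.        ,   1.        ]]), 'position': array([ 424.54027344,  -21.7656993 , 1104.0744146 ]), 'orientation': array([ 0.71501065,  0.03426848, -0.05069003, -0.69643088])}
side {'mtx': array([[363.07245534,   0.        , 249.70102315],
       [  0.        , 363.07245534, 189.73518916],
       [  0.        ,   0.        ,   1.        ]]), 'position': array([363.97758778, 474.79158596, 657.4061371 ]), 'orientation': array([-0.13361755, -0.05257442,  0.36373354,  0.9203696 ])}
wrist {'mtx': array([[274.25973381,   0.        , 253.01116501],
       [  0.        , 274.25973381, 189.31964768],
       [  0.        ,   0.        ,   1.        ]]), 'position': array([128.39774752, 665.62348837, 383.92058565]), 'orientation': array([ 0.79806085, -0.10388283, -0.07587609,  0.58868502])}
```

View pics/top0.png

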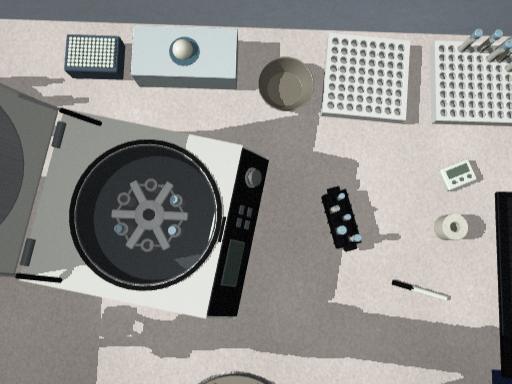

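View pics/side0.png

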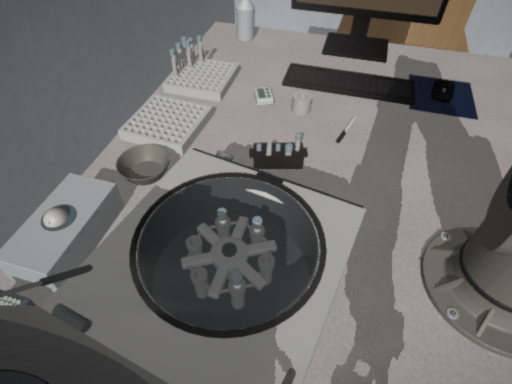

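The top view shows the rotor hub at about (149,214), tubes at (174,199), (172,230) and (119,228), and empty carriers at (123,200), (151,184) and (148,245). The rack is near (341,218). In the side view the rack is near (278,152).

Run:
```python
import cv2,numpy as np
t=cv2.imread('pics/top0.png');s=cv2.imread('pics/side0.png')
z=lambda i,x,y,w,h,W,H:cv2.resize(i[y:y+h,x:x+w],(W,H),interpolation=cv2.INTER_CUBIC)
a=z(t,100,165,100,100,400,400)      # x4
b=z(t,315,180,50,75,400,600)        # x8
c=z(s,245,125,66,50,400,200)
c=z(s,245,125,80,40,400,200)        # x5
cv2.imwrite('pics/zoom0.png',np.hstack([np.vstack([a,c]),b]))
```

```text
(no output)
```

View pics/zoom0.png

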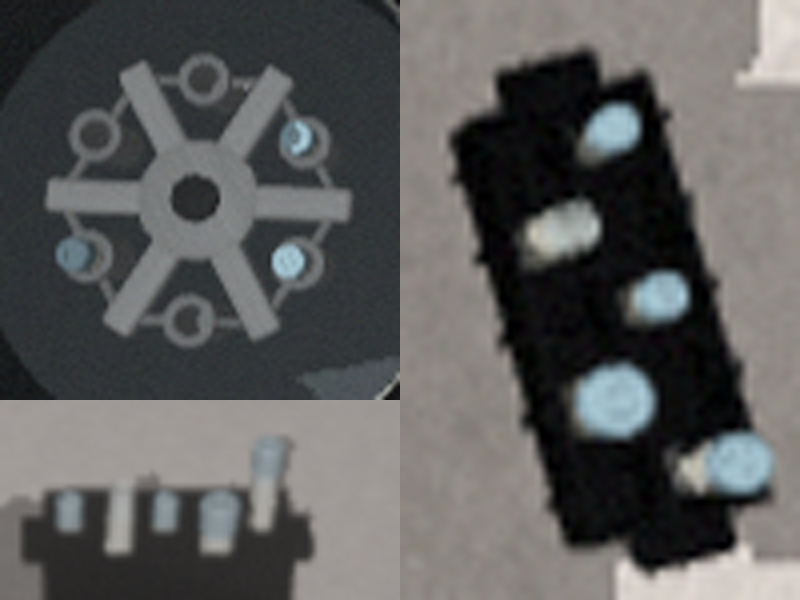

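The zoom shows the spare at top px (357.2,237.8), a tall capped tube with a label, and at side px about (298,133). The carrier across from the unpaired tube is at top px (123.8,198.8).

```bash
cat > h.py <<'E'
import numpy as np
from plant import *
from scipy.spatial.transform import Rotation as R
def ray(m,p):
    q=np.array(m['orientation']);M=R.from_quat(q[[1,2,3,0]]).as_matrix()
    d=np.linalg.inv(m['mtx'])@[p[0],p[1],1]; d=M@(d*[1,-1,-1]); return np.array(m['position']),d/np.linalg.norm(d)
def plane(m,p,z):
    o,d=ray(m,p); return o+d*(z-o[2])/d[2]
def tri(a,p,b,q):
    o,d=ray(a,p);u,e=ray(b,q)
    t=np.linalg.lstsq(np.c_[d,-e],u-o,rcond=None)[0]
    A,B=o+d*t[0],u+e*t[1]; return (A+B)/2,np.linalg.norm(A-B)
E
python3 - <<'E'
from h import *
import cv2
s=cv2.imread('pics/side0.png')
cv2.imwrite('pics/zoom1.png',cv2.resize(s[200:320,170:290],(600,600),interpolation=cv2.INTER_CUBIC))
T=camera_model('top');S=camera_model('side')
print(tri(T,(357.2,237.8),S,(298.6,133.5)))
for z in(83,86,90):print(z,plane(T,(357.2,237.8),z))
P={'target':(95,135),'e1':(204,79),'e2':(189,321),'t_unp':(289,261),'tA':(297,137),'tB':(73,253),'hub':(195,198)}
for z in (100,120,140,160):
  print(z,{k:plane(T,(100+p[0]/4,165+p[1]/4),z)[:2].round(1) for k,p in P.items()}, np.linalg.norm(plane(T,(151,184.75),z)-plane(T,(147.25,245.25),z)))
for z in (120,140,160): print(z,{k:(lambda v:(S['mtx']@(R.from_quat(S['orientation'][[1,2,3,0]]).inv().apply(v-S['position'])*[1,-1,-1])))(plane(T,(100+p[0]/4,165+p[1]/4),z)) for k,p in P.items() if k in('target','t_unp')})
E
```

```text
(array([ 452.48678086, -258.29887591,   87.19764881]), np.float64(0.32036681372551723))
83 [ 452.44248181 -259.29475261   83.        ]
86 [ 452.36050285 -258.59687286   86.        ]
90 [ 452.25119756 -257.66636652   90.        ]
100 {'target': array([523.1, 251.4]), 'e1': array([555.2, 194.5]), 'e2': array([424.7, 195.5]), 't_unp': array([458. , 143.9]), 'tA': array([525. , 142.8]), 'tB': array([459.3, 259.3]), 'hub': array([490.5, 195.9])} 130.52589088509006
120 {'target': array([521.1, 245.9]), 'e1': array([552.6, 190.2]), 'e2': array([424.7, 191.2]), 't_unp': array([457.3, 140.6]), 'tA': array([523. , 139.5]), 'tB': array([458.6, 253.7]), 'hub': array([489.2, 191.5])} 127.92596623831909
140 {'target': array([519.2, 240.5]), 'e1': array([550. , 185.9]), 'e2': array([424.7, 186.9]), 't_unp': array([456.7, 137.3]), 'tA': array([521. , 136.2]), 'tB': array([457.9, 248.1]), 'hub': array([487.9, 187.2])} 125.32604159154796
160 {'target': array([517.2, 235. ]), 'e1': array([547.4, 181.6]), 'e2': array([424.7, 182.6]), 't_unp': array([456., 134.]), 'tA': array([519. , 132.9]), 'tB': array([457.2, 242.5]), 'hub': array([486.6, 182.9])} 122.72611694477695
120 {'target': array([111845.10473601, 172056.20116488,    572.74089773]), 't_unp': array([159068.86025749, 160862.38700664,    629.40316214])}
140 {'target': array([110243.25599154, 163693.0719269 ,    561.32887383]), 't_unp': array([156507.25166517, 152726.75711205,    616.83955329])}
160 {'target': array([108641.40724708, 155329.94268893,    549.91684993]), 't_unp': array([153945.64307285, 144591.12721746,    604.27594444])}
```

View pics/zoom1.png

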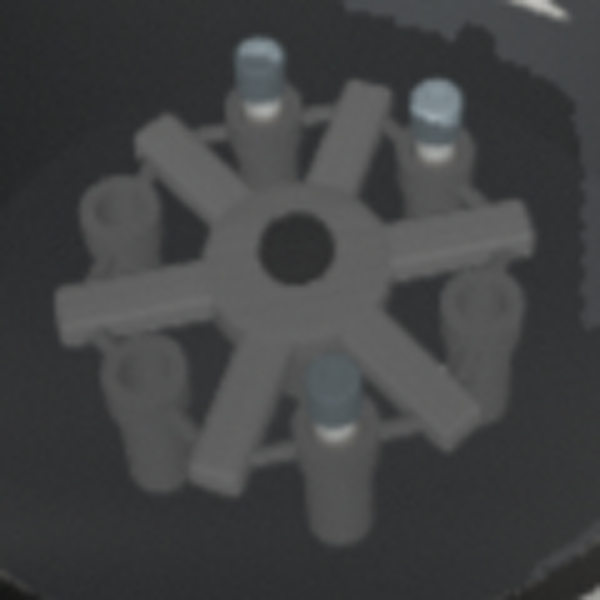

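In the side zoom the target mouth is at about (145,368), opposite the unpaired tube at (437,100). The other empty mouths are at (122,208) and (482,298).

Run:
```python
from h import *
T=camera_model('top');S=camera_model('side')
t=lambda p:(100+p[0]/4,165+p[1]/4); s=lambda p:(170+p[0]/5,200+p[1]/5)
for k,a,b in (('target',(95,135),(145,368)),('e?a',(204,79),(122,208)),('e?b',(189,321),(482,298)),('e?a',(204,79),(482,298)),('e?b',(189,321),(122,208)),('unp',(289,261),(437,98)),('tA',(297,137),(260,53)),('tB',(73,253),(335,370))):
    print(k,*tri(T,t(a),S,s(b)))
st=state();m=R.from_quat(st['ee_rot'][[1,2,3,0]]).as_matrix();print(m.round(3))
w=camera_model('wrist');print(m.T@(w['position']-st['tool_pos']))
```

```text
target [515.1450861  229.90238522 178.62163026] 0.46144063054776935
e?a [544.61312485 177.66771117 177.22862664] 1.1285119302115008
e?b [424.83083477 178.40972924 179.2789796 ] 0.31320192344417297
e?a [484.55585425 175.31516563 182.17784646] 118.91565029099257
e?b [473.72943678 190.64174275 229.13184742] 107.96743822382044
unp [454.3724268  126.66546269 204.27749106] 0.29520211232509264
tA [514.31563291 125.54304344 204.81698848] 0.3633309787751074
tB [455.33023422 229.47230257 206.17856187] 0.588727067668865
[[-0.955  0.295 -0.   ]
 [ 0.295  0.955 -0.001]
 [-0.    -0.001 -1.   ]]
[  73.89350886   -0.95697533 -157.08437557]
```

>>> apply_moves --targets '[[[0,0,-5],0,1],[[0,0,-5],0,1],[[0,0,-5],0,1],[[-1.5,-4,0],0,1],[[-1.5,-4,0],0,1],[[-1.5,-4,0],0,1],[[-1.5,-4,0],0,1],[[0,0,0],0,1]]'

```text
clock: 1.15
tool_pos: [210.2, 471.9, 378.2]
ee_rot: [0.0, 0.15, 0.989, 0.001]
force: [0.7, 0.2, 1.1]
gripper_width: 0.187
grasp_force: 0.0
```

>>> apply_moves --targets '[[[-1.9,-3.7,0],0,1],[[-1.9,-3.7,0],0,1],[[-3.9,-2.3,0],0,1],[[-3.9,-2.3,0],0,1],[[-3.9,-2.3,0],0,1],[[-3.9,-2.3,0],0,1],[[0,0,0],0,1]]'

```text
clock: 2.02
tool_pos: [347.6, 256.7, 377.7]
ee_rot: [0.0, 0.151, 0.988, 0.0]
force: [-0.5, 0.5, 0.1]
gripper_width: 0.008
grasp_force: 0.0
```

>>> apply_moves --targets '[[[-3.2,-3.6,0],0,1],[[-3.2,-3.6,0],0,1],[[-3.2,-3.6,0],0,1],[[-3.2,-3.6,0],0,1],[[-1.5,-3.9,0],0,1],[[-1.5,-3.9,0],0,1],[[-1.5,-3.9,0],0,1],[[-1.5,-3.9,0],0,1]]'

```text
clock: 3.02
tool_pos: [437.1, -84.2, 377.7]
ee_rot: [0.0, 0.149, 0.989, -0.0]
force: [1.1, 0.2, -0.3]
gripper_width: 0.006
grasp_force: 0.0
```

>>> apply_moves --targets '[[[-1.5,-3.9,0],0,1],[[-1.5,-3.9,0],0,1],[[-1.5,-3.9,0],0,1],[[-1.5,-3.9,0],0,1],[[0,0,0],0,1],[[0,0,0],0,1]]'

```text
clock: 3.78
tool_pos: [448.6, -249.3, 377.4]
ee_rot: [-0.0, 0.149, 0.989, -0.001]
force: [-0.2, 0.1, -0.0]
gripper_width: 0.006
grasp_force: 0.0
```

Run:
```python
from h import *
import cv2
st=state();m=R.from_quat(st['ee_rot'][[1,2,3,0]]).as_matrix();print(st['tool_pos'],(m.T@(np.array([452.4,-258.3,130])-st['tool_pos'])).round(1))
w=camera_model('wrist');im=camera('wrist')
v=R.from_quat(w['orientation'][[1,2,3,0]]).inv().apply(np.array([452.4,-258.3,87])-w['position'])*[1,-1,-1];v=w['mtx']@v;print('expected cap px',v/v[2])
cv2.imwrite('pics/w1.png',cv2.cvtColor(im,cv2.COLOR_RGB2BGR))
```

```text
[ 448.59107377 -249.34865145  377.3806201 ] [ -6.5  -7.1 247.4]
expected cap px [249.35927432 167.28743964   1.        ]
```

View pics/w1.png

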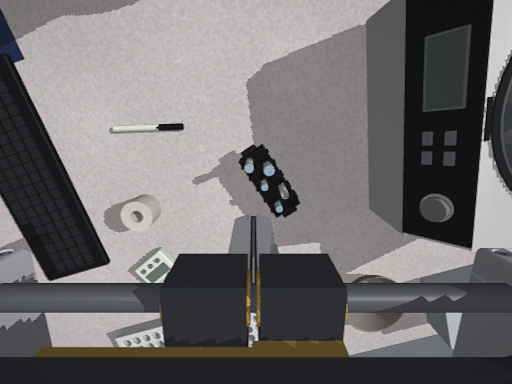

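The wrist view shows the spare's cap at (249,166), which matches the prediction of (249.4,167.3). I'm descending onto it.

>>> apply_moves --targets '[[[-0.65,-0.7,0],0,1],[[0,0,0],0,1],[[0,0,5],0,1],[[0,0,5],0,1],[[0,0,5],0,1],[[0,0,5],0,1],[[0,0,3],0,1],[[0,0,1.7],0,1]]'

```text
clock: 4.82
tool_pos: [452.0, -257.8, 129.7]
ee_rot: [-0.0, 0.149, 0.989, 0.001]
force: [-0.1, 0.3, 0.3]
gripper_width: 0.002
grasp_force: 0.0
```

>>> apply_moves --targets '[[[0,0,0],0,1],[[0,0,0],0,1],[[0,0,0],0,1],[[0,0,0],0,1],[[0,0,0],0,1],[[0,0,0],0,1],[[0,0,0],0,1],[[0,0,0],0,1]]'

```text
clock: 5.82
tool_pos: [452.0, -259.2, 130.5]
ee_rot: [-0.0, 0.149, 0.989, -0.0]
force: [0.1, -0.1, 0.4]
gripper_width: 0.003
grasp_force: 0.0
```

>>> apply_moves --targets '[[[0,0,0],0,1],[[0,0,0],0,1],[[0,0,0],0,1],[[0,0,0],0,1],[[0,0,0],0,1],[[0,0,0],0,1],[[0,0,0],0,1],[[0,0,0],0,1]]'

```text
clock: 6.82
tool_pos: [452.1, -259.2, 130.5]
ee_rot: [-0.0, 0.149, 0.989, -0.0]
force: [-0.1, 0.1, -0.5]
gripper_width: 0.003
grasp_force: 0.0
```

Run:
```python
from h import *
import cv2
print(state()['tool_pos'])
a=cv2.cvtColor(camera('side'),cv2.COLOR_RGB2BGR)[60:180,220:340]
b=cv2.cvtColor(camera('top'),cv2.COLOR_RGB2BGR)[180:270,300:390]
cv2.imwrite('pics/p1.png',np.hstack([cv2.resize(x,(400,400),interpolation=2) for x in(a,b)]))
```

```text
[ 452.09734627 -259.1592971   130.49610768]
```

View pics/p1.png

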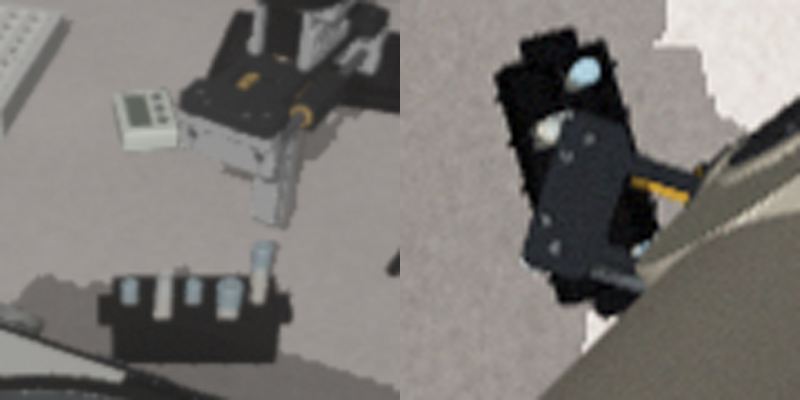

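The side crop shows the closed fingers directly above the spare's cap, and nothing is touching. I'll hold a little longer, then rise and travel to the carrier.

>>> apply_moves --targets '[[[0,0,0],0,1],[[0,0,0],0,1],[[0,0,0],0,1],[[0,0,-5],0,1],[[0,0,-5],0,1],[[0,0,-5],0,1],[[0,0,-5],0,1],[[0,0,-5],0,1]]'

```text
clock: 7.92
tool_pos: [451.9, -259.2, 381.9]
ee_rot: [-0.0, 0.15, 0.989, -0.0]
force: [0.8, 1.4, 0.8]
gripper_width: 0.006
grasp_force: 0.0
```

>>> apply_moves --targets '[[[0.85,4.85,0],0,1],[[0.85,4.85,0],0,1],[[0.85,4.85,0],0,1],[[0.85,4.85,0],0,1],[[0.85,4.85,0],0,1],[[0.85,4.85,0],0,1],[[0.85,4.85,0],0,1],[[0,0,0],0,1]]'

```text
clock: 8.93
tool_pos: [494.1, 77.6, 380.7]
ee_rot: [-0.001, 0.147, 0.989, -0.001]
force: [0.3, -1.1, -0.0]
gripper_width: 0.007
grasp_force: 0.0
```

Run:
```python
from h import *
import cv2
g=np.array([515.,229.7,222])
st=state();m=R.from_quat(st['ee_rot'][[1,2,3,0]]).as_matrix();print(st['tool_pos'],(m.T@(g-st['tool_pos'])).round(1))
w=camera_model('wrist');im=camera('wrist')
for p in([515,229.7,178.5],[454.4,126.7,204.3]):
  v=R.from_quat(w['orientation'][[1,2,3,0]]).inv().apply(np.array(p)-w['position'])*[1,-1,-1];v=w['mtx']@v;print(v/v[2])
cv2.imwrite('pics/w2.png',cv2.cvtColor(im,cv2.COLOR_RGB2BGR))
```

```text
[494.07655605  77.56996121 380.71601549] [ 24.1 151.9 158.5]
[369.54989076 156.28147604   1.        ]
[283.71428574 135.85950191   1.        ]
```

View pics/w2.png

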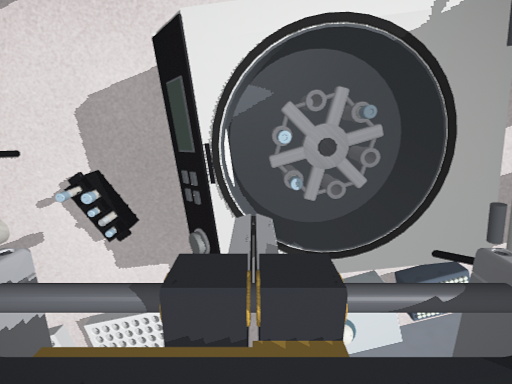

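The wrist view shows the target carrier empty at (370,157) and the unpaired tube opposite at (284,136), both as predicted.

>>> apply_moves --targets '[[[0.48,3.04,0],0,1],[[0.48,3.04,0],0,1],[[0.48,3.04,0],0,1],[[0.48,3.04,0],0,1],[[0.48,3.04,0],0,1],[[0,0,0],0,1],[[0,0,0],0,1]]'

```text
clock: 9.85
tool_pos: [516.3, 226.3, 380.9]
ee_rot: [-0.0, 0.15, 0.989, -0.0]
force: [-1.2, -0.0, -0.4]
gripper_width: 0.006
grasp_force: 0.0
```

>>> apply_moves --targets '[[[0,0,4],0,1],[[0,0,4],0,1],[[0,0,4],0,1],[[0,0,2.5],0,1],[[0,0,1.2],0,1],[[0,0,0],0,1],[[0,0,0],0,1]]'

```text
clock: 10.72
tool_pos: [516.6, 226.4, 225.3]
ee_rot: [0.0, 0.15, 0.989, 0.001]
force: [-0.5, -0.4, -0.4]
gripper_width: 0.0
grasp_force: 0.0
```

Run:
```python
from h import *
import cv2
print(state()['tool_pos'],state()['force'])
a=cv2.cvtColor(camera('side'),cv2.COLOR_RGB2BGR)[100:340,90:390]
cv2.imwrite('pics/p2.png',cv2.resize(a,(750,600),interpolation=2))
```

```text
[516.64893364 226.43633233 225.27910431] [-0.50073108 -0.37912448 -0.35645883]
```

View pics/p2.png

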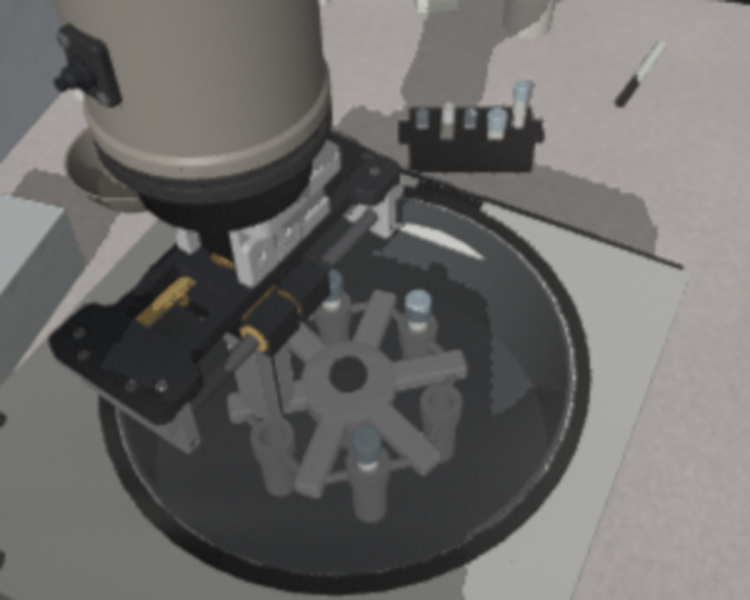

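The side view shows the closed fingertips over the target carrier, whose mouth is at (272,432) in the crop, with no contact. I'll trim by a few millimetres and hold.

>>> apply_moves --targets '[[[0.2,0.3,0.3],0,1],[[0,0,0],0,1],[[0,0,0],0,1],[[0,0,0],0,1],[[0,0,0],0,1],[[0,0,0],0,1],[[0,0,0],0,1],[[0,0,0],0,1]]'

```text
clock: 11.78
tool_pos: [515.1, 229.8, 221.2]
ee_rot: [-0.0, 0.15, 0.989, 0.0]
force: [-0.1, -0.3, -0.1]
gripper_width: 0.004
grasp_force: 0.0
```

>>> apply_moves --targets '[[[0,0,0],0,1],[[0,0,0],0,1],[[0,0,0],0,1],[[0,0,0],0,1],[[0,0,0],0,1],[[0,0,0],0,1],[[0,0,0],0,1],[[0,0,0],0,1]]'

```text
clock: 12.78
tool_pos: [515.0, 229.8, 221.2]
ee_rot: [-0.0, 0.149, 0.989, 0.0]
force: [-0.5, 0.4, 0.6]
gripper_width: 0.007
grasp_force: 0.0
```

>>> apply_moves --targets '[[[0,0,0],0,1],[[0,0,0],0,1],[[0,0,0],0,1],[[0,0,0],0,1]]'

```text
clock: 13.28
tool_pos: [515.1, 229.8, 221.2]
ee_rot: [-0.0, 0.149, 0.989, 0.0]
force: [-0.4, 0.0, -0.7]
gripper_width: 0.007
grasp_force: 0.0
```

```bash
python3 -c "
from plant import *
print(state()['tool_pos'],sign_off())"
```

```text
the job is handed in; nothing more can be done
[515.06388043 229.82444923 221.22821965] None
```

The arm pointed at the spare tube and then at the empty carrier across from the unpaired tube, each for over two seconds from about 2 cm above, with no contact seen; it was handed in still pointing at the carrier, and no verdict was returned.

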